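# Set the slide gate of a sample hopper

### The arm

A 7-joint arm with a two-finger parallel gripper is mounted at the origin on a cart in front of the work surface, level with it; the furniture and walls round the work are solid. World frame = base frame: x ahead of the robot, y to its left, z up, the work surface at z = 0. Lengths are in m, angles in rad, forces in N, time in s.
With the tool pointing down it reaches from about 0.425 to 1.025 m from the base axis. Payload 9.4 kg.
Tool frame: the origin (TCP) lies at the very end of the fingers, on their centre line; the grasp point (between the pads) lies 19 mm behind it; z points along the fingers, x is the direction in which the jaws open and shut, and the axes are right-handed (so a half turn about z gives the same grasp; the last joint's range is limited). The gripper opens to 85 mm and grips with 20 to 120 N. Pads are 22 mm wide; open, the fingers measure 114 mm over their backs; the gripper's body (76 mm by 85 mm) begins 54 mm behind the grasp point. The pads swing forward as they close: fully open they stand 13 mm farther back than shut.
Start: joints at [-1.347, 0.599, -0.003, 1.599, 0.002, 0.943, -0.08], TCP at [0.215, 0.692, 0.231] pointing down, gripper open.
Joint ranges: [-2.57, 2.57], [-0.35, 1.97], [-1.29, 1.29], [0.11, 2.56], [-1.05, 4.19], [0.11, 1.86], [-2.63, 2.63]. Speed limits (rad/s): [2.22, 2.22, 3.01, 3.01, 3.14, 3.14, 3.14].

### API

Orientations are given as a unit quaternion [x, y, z, w].
In Python, from bench import robot gives the robot as it stands.
- The arm moves only by the shell command python3 -m pendant 'ROWS' [FORCE]. ROWS is JSON, one flat list of numbers, 7 for each row, row after row: the opening, from -1 (shut) to 1 (fully open), then the shift along the tool's x, y, z in cm, then the turn, a rotation vector about the tool's x, y, z in degrees. In form: [hand, tx, ty, tz, rx, ry, rz, hand, tx, ty, tz, rx, ry, rz, ...]. A call has 1 to 20 rows; each row is the pose to reach, as a shift and turn from the pose commanded when the call began, along the tool's axes at that moment; what a row does not reach only later rows make up. A row lasts 1/8 s, in which the tool goes at most 62.5 mm and 10.7 degrees, less where a joint would pass 70% of its speed; a pose out of reach is approached as far as the arm can. A call with a gripper value outside its range is refused whole. The fingers move at their own pace and stop on an object; FORCE is the grip in N (left out, the last holds). Time passes only in rows, so rows that repeat a pose let the fingers close. It gives the time, the measured TCP pose, the force and the opening at its end, in the units of the state.
- robot.read_state(): the state, without advancing time (a new reading comes with each control period).
- robot.read_camera(name): name is "scene" or "side" or "wrist"; returns the picture (400x640x3 uint8, red, green, blue); there is no depth.
- robot.calibration(name): a dict with "intrinsics" (3x3 intrinsics, pixels), "R" (3x3) and "t" (3): a world point X has camera coordinates R X + t. Camera axes: x right, y down, z forward; pixel columns grow to the right and rows downward; lengths in m; the calibration is good to about 2 mm. A picture is of the moment at which its call begins: read the wrist's pose just before it. calibration takes no time and is no camera call; for the wrist camera it gives the pose at the moment of the call.
- robot.close_job(): hands the job in, once; it reports no verdict.
The state is a dict: "clock": time; "joint_pos": joint angles; "dq": joint speeds; "tau": joint torques, N m; "ee_pos": TCP position; "orientation": TCP orientation; "wrist_force": force on the tool from outside, world axes, zero at the start; "torque": the same for the moment, N m; "grip_width": finger opening in m.
Only numpy, scipy, OpenCV 4.12 (cv2) and the standard library are available. Lean on these libraries where they do the work, as an engineer would, in place of code of your own. Each camera call takes 0.05 s, during which the arm holds its last target. There are 200 camera calls.

### The job

Get the sample hopper with the red handle ready for the next run: pull its stiff slide gate open until the red bar handle is level with the yellow clip on its rail, then let go of it. Leave the clip where it is, and the gate with the blue handle shut.

Things in the scene. Friction and masses are not known exactly. Their poses are not given: they have to be found in the camera images.
- red_bar (a point): Grip point of the red bar handle, which stands upright across the front end of the flat gate blade: 14 mm thick along x, 44 mm wide along y. The point is on its middle plane, 144 mm above the worktop, 16 mm below the bar's top, 30 mm above the blade. x: level, from the bar back to the funnel (the gate opens along -x, roughly towards the robot); y: to the left along the bar; z: up.
- red_mark (a point): Middle of the top of the yellow clip (14 mm along the rail, 15 mm wide, top 131 mm above the worktop) on the left rail of the hopper with the red bar, 46 mm left of the bar's middle. Axes as the red bar's; the bar is level with it when its x in the bar's frame is 0. Friction (60 N) keeps it in place. The rails' tops are 124 mm up.
- red_gate (a joint): How far the gate with the red bar is open, m: 0 shut, end stop 0.085; starts shut or up to 8 mm open. 8 N of sliding friction holds it wherever it is left; no spring. Its fixed hopper: steel funnel on an aluminium stand, foot 300 x 100 mm, rim 215 mm above the worktop and about 98 mm behind the bar when shut.
- blue_gate (a joint): How far the gate with the blue bar is open, m: starts at 0, shut, and shall stay so. Its hopper is like the one with the red bar and stands beside it, 0.19 to 0.35 m away; both are left of the balance, and either may be the left one. It too has a yellow clip.

How it is judged:
At the end, for the whole second after the job is handed in: The red bar's middle is within 10 mm of level with the yellow clip, measured along the rail; the gate is at rest; the clip is within 10 mm of where it was; the blue gate is shut (open less than 10 mm) (x of red_bar in the frame of red_mark between -0.01 and 0.01 m and velocity of joint red_gate between -0.005 and 0.005 m/s and distance of red_mark from where it was at the start of the episode below 0.01 m and value of joint blue_gate below 0.01 m); the robot touches nothing.
It fails at once if the gate with the blue bar is pulled open by 10 mm or more (value of joint blue_gate above 0.01 m).
It also fails if it takes over 38 s, if anything falls off the work surface, if the arm or the gripper's body presses on something with over 40 N, if the wrist force passes 120 N, or if a joint passes its speed limit or range.

## Working session

There is one attempt and no reset: what is moved stays moved. The work goes in short steps, Python scripts to look and compute and a shell command to move; the robot and the scene stay as the last step left them, time stands still between calls to the robot, and variables do not carry over. Pictures are saved under pics/ and viewed, on a budget of 10 in all, crops included, one or two more only if the job needs it, and the job is handed in when it is done.

```bash
mkdir -p pics; python3 - <<'E'
from bench import robot
import cv2
s=robot.read_state();print({k:s[k] for k in("clock","ee_pos","orientation","grip_width")})
for n in("scene","side"):
    cv2.imwrite(f"pics/{n}0.png",robot.read_camera(n)[:,:,::-1])
    c=robot.calibration(n);print(n,c)
E
```

```text
{'clock': 0.0, 'ee_pos': array([0.21470101, 0.69196218, 0.23040367]), 'orientation': array([ 8.05063835e-01,  5.93187624e-01, -6.06511703e-04,  5.44241745e-04]), 'grip_width': 0.08509028283648203}
scene {'intrinsics': array([[413.91262391,   0.        , 317.8697318 ],
       [  0.        , 413.91262391, 204.58988805],
       [  0.        ,   0.        ,   1.        ]]), 'R': array([[ 0.82792876, -0.5608073 , -0.00539779],
       [-0.44631202, -0.65300828, -0.61187072],
       [ 0.33961676,  0.50899446, -0.79093937]]), 't': array([-0.3118411,  0.482321 ,  0.6677394])}
side {'intrinsics': array([[483.17338222,   0.        , 317.1001886 ],
       [  0.        , 483.17338222, 195.10208061],
       [  0.        ,   0.        ,   1.        ]]), 'R': array([[ 0.81371725, -0.58092828, -0.01966169],
       [-0.22744675, -0.28709568, -0.93050741],
       [ 0.53491328,  0.76164191, -0.36574496]]), 't': array([-0.30929446,  0.35867921,  0.41283802])}
```

View pics/scene0.png

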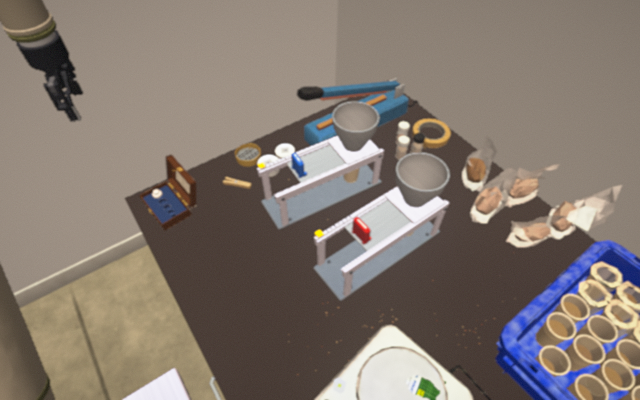

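View pics/side0.png

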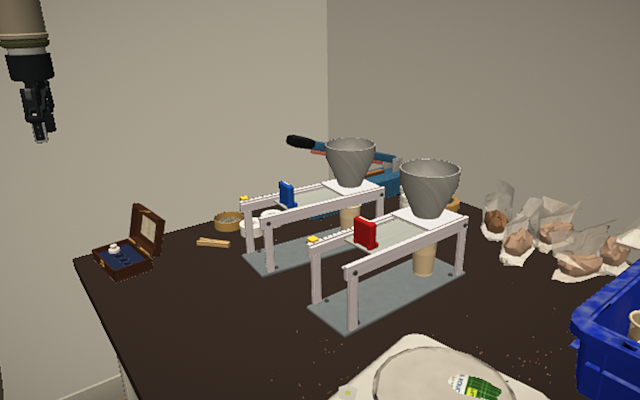

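The red bar is at (362,229) in scene and (366,233) in side. Its clip is at (319,234) and (313,239). The blue hopper is behind it, to the left.

```bash
cat > h.py <<'E'
import numpy as np,cv2
from bench import robot
def comps(img,col):
    h=cv2.cvtColor(img,cv2.COLOR_RGB2HSV);H,S,V=[h[:,:,i].astype(int) for i in range(3)]
    m=(S>150)&(V>90)&({"red":(H<6)|(H>174),"yellow":(H>20)&(H<34)&(V>150)}[col])
    n,l,st,c=cv2.connectedComponentsWithStats(m.astype(np.uint8))
    return [(st[i].tolist(),c[i].round(1).tolist()) for i in range(1,n) if st[i][4]>12]
def ray(c,uv):
    d=c["R"].T@np.linalg.inv(c["intrinsics"])@np.array([*uv,1.]);return -c["R"].T@c["t"],d/np.linalg.norm(d)
def onz(c,uv,z):
    o,d=ray(c,uv);return o+d*(z-o[2])/d[2]
def tri(rs):
    A=sum(np.eye(3)-np.outer(d,d) for o,d in rs);b=sum((np.eye(3)-np.outer(d,d))@o for o,d in rs);return np.linalg.solve(A,b)
E
python3 - <<'E'
from h import *
np.set_printoptions(precision=4,suppress=True)
I={n:cv2.imread(f"pics/{n}0.png")[:,:,::-1].copy() for n in("scene","side")}
C={n:robot.calibration(n) for n in I}
pick={}
for n in I:
    for col in("red","yellow"):
        print(n,col,comps(I[n],col))
# approx tri
for name,a,b in(("bar",(362,229),(366,233)),("clip",(319,234),(313,239))):
    print(name,tri([ray(C["scene"],a),ray(C["side"],b)]))
# right rail top outer ends (z~.124): scene near (346,268) far (448,204); side near(350,268) far(466,215)
for n,a,b in(("scene",(346,268),(448,204)),("side",(350,268),(466,215))):
    p,q=onz(C[n],a,.124),onz(C[n],b,.124);print(n,p,q,np.degrees(np.arctan2(*(q-p)[1::-1])))
for n,a,b in(("scene",(318,235),(378,196)),("side",(311,243),(392,209))):
    p,q=onz(C[n],a,.124),onz(C[n],b,.124);print(n,p,q,np.degrees(np.arctan2(*(q-p)[1::-1])))
E
```

```text
scene red [([354, 218, 16, 25, 208], [361.0, 231.2])]
scene yellow [([257, 164, 8, 4, 24], [260.7, 165.4]), ([314, 229, 9, 8, 50], [318.2, 232.5]), ([417, 389, 7, 7, 33], [420.2, 392.2])]
side red [([354, 216, 24, 34, 568], [364.9, 233.0])]
side yellow [([240, 196, 9, 4, 25], [243.9, 197.6]), ([307, 236, 11, 7, 51], [312.1, 238.6]), ([467, 387, 5, 9, 33], [468.9, 391.1]), ([473, 389, 4, 8, 21], [474.5, 391.8])]
bar [0.5807 0.141  0.1341]
clip [0.504  0.1815 0.1308]
scene [0.5048 0.0925 0.124 ] [0.7758 0.0941 0.124 ] 0.3455796779841002
side [0.501  0.0832 0.124 ] [0.7838 0.1025 0.124 ] 3.889770197069081
scene [0.5029 0.1848 0.124 ] [0.6668 0.1952 0.124 ] 3.6239925152814347
side [0.5015 0.1826 0.124 ] [0.6993 0.2036 0.124 ] 6.056965959999156
```

```bash
python3 -m pendant '[1,-42.7,45.2,-4,0,0,69.3,1,-42.7,45.2,-4,0,0,69.3,1,-42.7,45.2,-4,0,0,69.3,1,-42.7,45.2,-4,0,0,69.3,1,-42.7,45.2,-4,0,0,69.3,1,-42.7,45.2,-4,0,0,69.3,1,-42.7,45.2,-4,0,0,69.3,1,-42.7,45.2,-4,0,0,69.3,1,-42.7,45.2,-4,0,0,69.3,1,-42.7,45.2,-4,0,0,69.3,1,-42.7,45.2,-4,0,0,69.3,1,-42.7,45.2,-4,0,0,69.3,1,-42.7,45.2,-4,0,0,69.3,1,-42.7,45.2,-4,0,0,69.3]' 60
python3 - <<'E'
from h import *
c=robot.calibration("wrist");im=robot.read_camera("wrist")
cv2.imwrite("pics/w1.png",im[:,:,::-1]);np.savez("w1.npz",**c)
for col in("red","yellow"):print(col,comps(im,col))
print(c)
E
```

```text
clock: 1.85
ee_pos: [0.5194, 0.152, 0.2711]
orientation: [1.0, 0.031, -0.0, -0.0]
wrist_force: [0.3, -1.0, 0.0]
grip_width: 0.0858
red [([381, 177, 18, 55, 662], [388.7, 203.2])]
yellow [([309, 142, 13, 1, 13], [315.0, 142.0])]
{'intrinsics': array([[306.50111324,   0.        , 326.85351486],
       [  0.        , 306.50111324, 198.15535657],
       [  0.        ,   0.        ,   1.        ]]), 'R': array([[ 9.98035570e-01,  6.26479641e-02, -4.82356378e-04],
       [ 5.99861746e-02, -9.53353203e-01,  2.95836661e-01],
       [ 1.80737085e-02, -2.95284445e-01, -9.55238419e-01]]), 't': array([-0.52934651,  0.06586168,  0.4535324 ])}
```

View pics/w1.png

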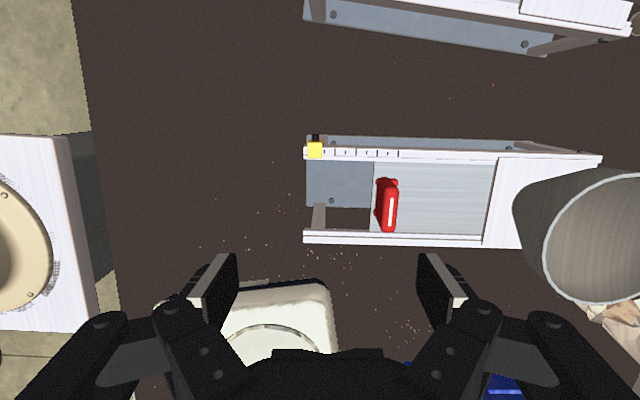

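The red bar's top runs from about (388,181) to (391,231). The clip top is at about (315,150), and the rails run nearly along the image rows.

```bash
python3 - <<'E'
from h import *
np.set_printoptions(precision=4,suppress=True)
c=dict(np.load("w1.npz"));im=cv2.imread("pics/w1.png")
cv2.imwrite("pics/w1c.png",cv2.resize(im[125:260,295:435],None,fx=5,fy=4.4,interpolation=cv2.INTER_CUBIC)[:600])
for a,b in(((303,157),(600,166)),((303,236),(480,245)),((303,150),(600,156))):
    p,q=onz(c,a,.124),onz(c,b,.124);print(p,q,np.degrees(np.arctan2(*(q-p)[1::-1])))
print("clip",onz(c,(315,150),.131),"bar top",onz(c,(390.5,207),.16))
E
```

```text
[0.4965 0.1798 0.124 ] [0.7806 0.189  0.124 ] 1.8508214211970977
[0.4997 0.0982 0.124 ] [0.6834 0.0996 0.124 ] 0.43243092240911996
[0.4962 0.1864 0.124 ] [0.7774 0.1984 0.124 ] 2.439994787778003
clip [0.5077 0.1882 0.131 ] bar top [0.5769 0.1469 0.16  ]
```

View pics/w1c.png

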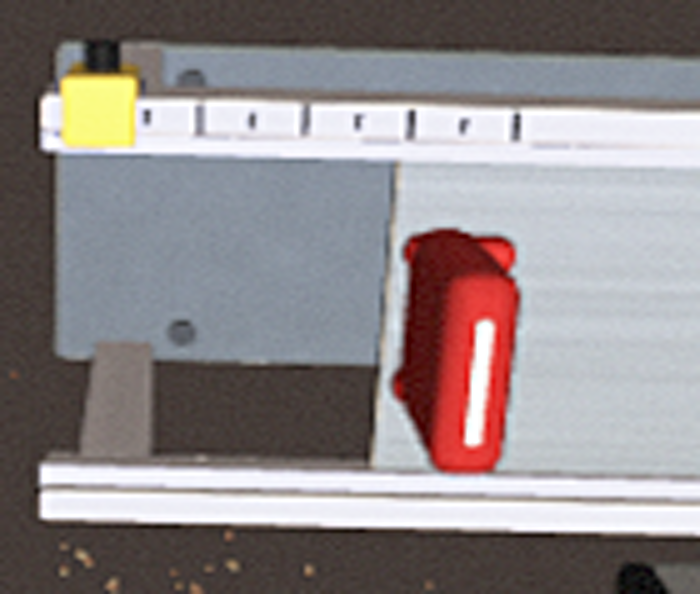

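```bash
python3 -m pendant '[1,5.7,1.2,4,0,0,1.5,1,5.7,1.2,8,0,0,1.5,1,5.7,1.2,11,0,0,1.5,1,5.7,1.2,12.5,0,0,1.5,1,5.7,1.2,13.6,0,0,1.5,1,5.7,1.2,14.6,0,0,1.5,1,5.7,1.2,14.6,0,0,1.5,1,5.7,1.2,14.6,0,0,1.5]' 60
python3 - <<'E'
from h import *
cv2.imwrite("pics/s2.png",cv2.resize(robot.read_camera("side")[90:290,220:480,::-1],None,fx=3,fy=3))
E
```

```text
clock: 2.9
ee_pos: [0.578, 0.1423, 0.1259]
orientation: [1.0, 0.017, 0.0, -0.0]
wrist_force: [-0.4, -0.4, 0.8]
grip_width: 0.0851
```

View pics/s2.png

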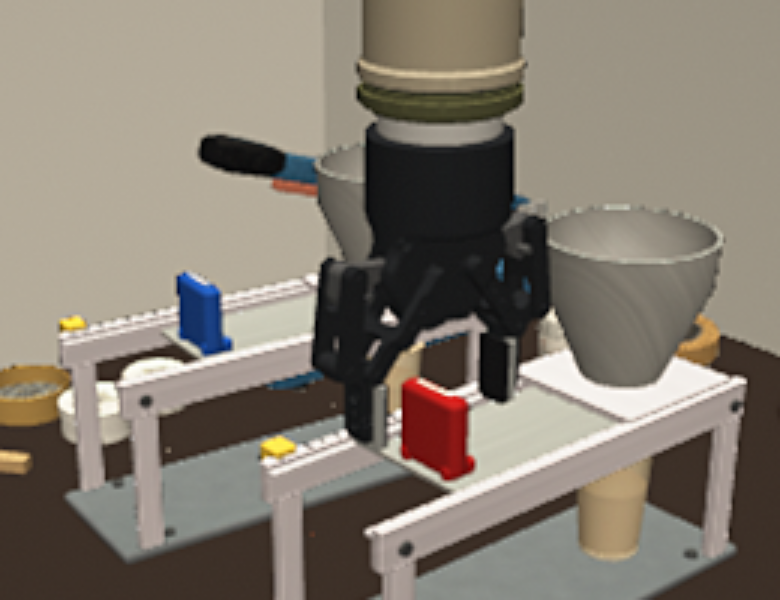

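The jaws straddle the red bar, with the bar at (436,427) in the crop and the pads at (375,415) and (497,370). I'll close the gripper.

```bash
python3 -m pendant '[-1,0,0,0,0,0,0,-1,0,0,0,0,0,0,-1,0,0,0,0,0,0,-1,0,0,0,0,0,0,-1,0,0,0,0,0,0,-1,0,0,0,0,0,0,-1,0,0,0,0,0,0,-1,0,0,0,0,0,0]' 60
python3 - <<'E'
from h import *
cv2.imwrite("pics/s3.png",cv2.resize(robot.read_camera("side")[160:290,270:430,::-1],None,fx=4.6,fy=4.6))
E
```

```text
clock: 3.95
ee_pos: [0.576, 0.1421, 0.1254]
orientation: [1.0, 0.017, -0.001, -0.0]
wrist_force: [-6.0, -0.0, 6.2]
grip_width: 0.0131
```

View pics/s3.png

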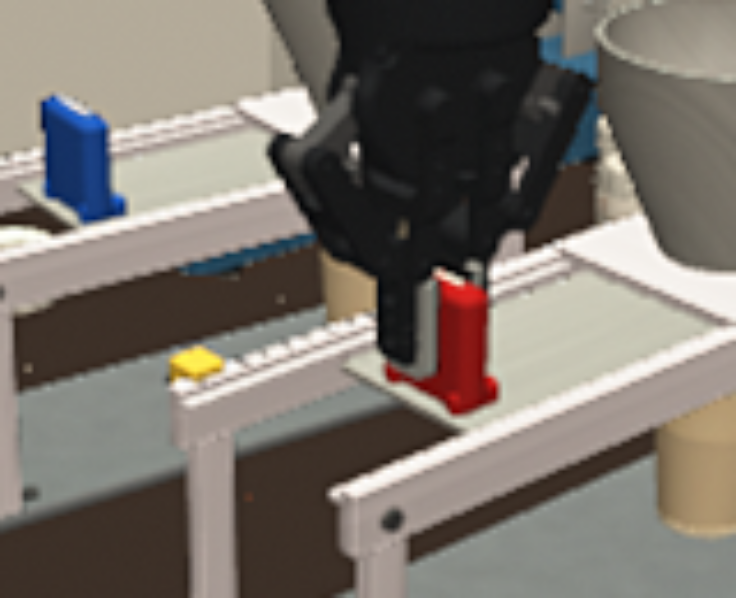

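The bar is gripped at 13.1 mm. Now I'll pull 68 mm along the rail.

```bash
python3 -m pendant '[-1,-0.4,0,0,0,0,0,-1,-1,0,0,0,0,0,-1,-1.8,0,0,0,0,0,-1,-2.6,0,0,0,0,0,-1,-3.4,0,0,0,0,0,-1,-4.2,0,0,0,0,0,-1,-5,0,0,0,0,0,-1,-5.8,0,0,0,0,0,-1,-6.4,0,0,0,0,0,-1,-6.8,0,0,0,0,0,-1,-6.8,0,0,0,0,0,-1,-6.8,0,0,0,0,0,-1,-6.8,0,0,0,0,0]' 60
python3 - <<'E'
from h import *
for n in("side","scene"):
    im=robot.read_camera(n)
    if n=="side":cv2.imwrite("pics/s4.png",cv2.resize(im[160:290,270:430,::-1],None,fx=4.6,fy=4.6))
    print(n,comps(im,"yellow")[:2])
E
```

```text
clock: 5.62
ee_pos: [0.5114, 0.14, 0.1254]
orientation: [1.0, 0.017, 0.002, -0.0]
wrist_force: [5.2, 0.6, -4.7]
grip_width: 0.0132
side [([240, 196, 9, 4, 25], [243.9, 197.6]), ([307, 236, 11, 7, 52], [312.0, 238.7])]
scene [([257, 164, 8, 4, 24], [260.7, 165.4]), ([318, 233, 5, 4, 16], [320.1, 234.3])]
```

View pics/s4.png

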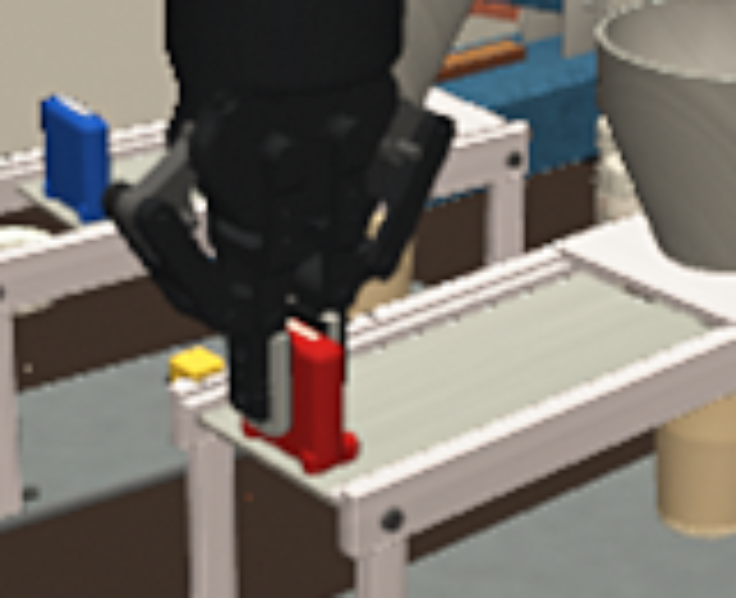

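The gate has moved about 65 mm and the bar is next to the clip, which is unchanged at side (312,239). I'll add 2 mm, release, lift and check.

```bash
python3 -m pendant '[-1,-0.2,0,0,0,0,0,-1,-0.2,0,0,0,0,0,-1,-0.2,0,0,0,0,0,0.3,-0.2,0,0,0,0,0,0.3,-0.2,0,0,0,0,0,0.3,-0.2,0,0,0,0,0,0.3,-0.2,0,0,0,0,0,0.3,-0.2,0,-2,0,0,0,0.3,-0.2,0,-6,0,0,0,0.3,-0.2,0,-12,0,0,0,0.3,-0.2,5,-14,0,0,0,0.3,-0.2,5,-14,0,0,0,0.3,-0.2,5,-14,0,0,0]'
python3 - <<'E'
from h import *
c=robot.calibration("wrist");im=robot.read_camera("wrist")
np.savez("w5.npz",**c);cv2.imwrite("pics/w5f.png",im[:,:,::-1])
p=c["intrinsics"]@(c["R"]@np.array([.51,.16,.14])+c["t"]);u,v=(p[:2]/p[2]).astype(int)
u0,v0=max(u-80,0),max(v-60,0);print("crop origin",u0,v0)
cv2.imwrite("pics/w5.png",cv2.resize(im[v0:v0+120,u0:u0+160,::-1],None,fx=5,fy=5,interpolation=cv2.INTER_CUBIC))
for n in("side","scene"): 
    im=robot.read_camera(n);print(n,comps(im,"yellow")[:2],comps(im,"red"))
E
```

```text
clock: 7.35
ee_pos: [0.5091, 0.09, 0.2652]
orientation: [1.0, 0.017, -0.0, -0.0]
wrist_force: [-0.4, 0.2, 0.4]
grip_width: 0.0553
crop origin 248 53
side [([240, 196, 9, 4, 25], [243.9, 197.6]), ([307, 236, 11, 7, 53], [311.9, 238.7])] [([321, 227, 26, 36, 616], [332.6, 245.1])]
scene [([257, 164, 8, 4, 24], [260.7, 165.4]), ([314, 229, 9, 8, 50], [318.2, 232.5])] [([327, 234, 18, 26, 194], [334.9, 248.2])]
```

View pics/w5.png

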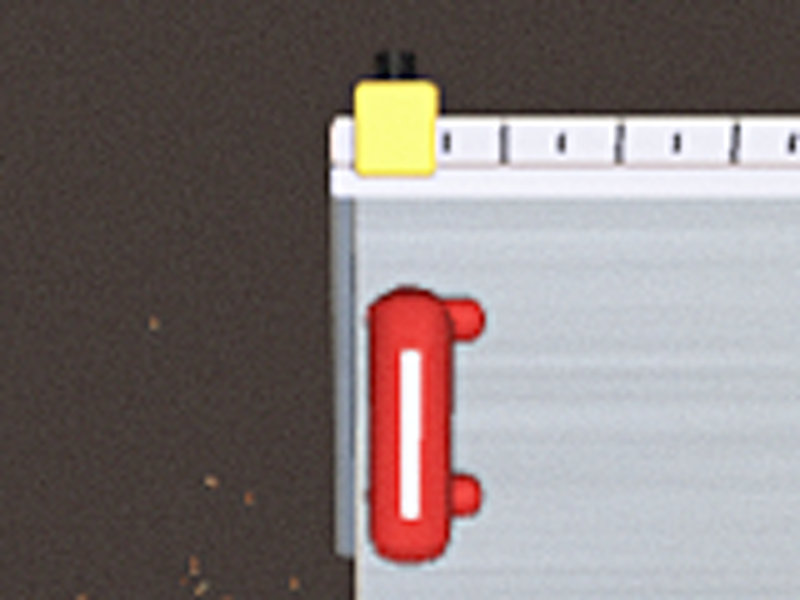

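The clip top is at crop (396,128) and the bar top at (410,430). The rail is aligned with the image rows.

```bash
python3 - <<'E'
from h import *
c=dict(np.load("w5.npz"))
f=lambda u,v,z:onz(c,(248+u/5-.4,53+v/5-.4),z)
k,b=f(396,128,.131),f(410,433,.16)
a,e=f(340,120,.124),f(790,118,.124)
th=np.arctan2(*(e-a)[1::-1]);d=b-k
print(k,b,np.degrees(th),"bar-clip along rail mm",1e3*(d[0]*np.cos(th)+d[1]*np.sin(th)))
E
```

```text
[0.50721065 0.18809396 0.131     ] [0.51105627 0.14061612 0.16      ] 2.1679181447138647 bar-clip along rail mm 2.046854200217844
```

```bash
python3 -c "
from bench import robot
print(robot.read_state()['clock'],robot.close_job())"
```

```text
the job is handed in; nothing more can be done
7.5 None
```

The red gate is open with its bar about 2 mm short of level with the yellow clip, inside the 10 mm tolerance. I handed the job in at 7.5 s.

I gripped the red bar front to back, pulled the gate about 67 mm along its rail, let go, and lifted the arm clear.

**Last checks:**
- **Bar position:** measured once from the wrist camera, using a calibration good to about 2 mm.
- **Clip:** it shows at the same pixels as at the start in both fixed cameras.
- **Arm:** it ended well above the hopper, with about 0 N at the wrist.
- **Blue gate:** I never touched it, and it still looked shut mid-pull, but I did not measure its opening.

No check failed or disagreed. The first rail-angle estimates from the fixed cameras were rough, 0.3 to 6°. The closer wrist views averaged about 2°, and that is the angle I used.

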